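Change over the filter on the twin-dock suction pump

ROBOT

A 6-joint arm with a two-finger parallel gripper is mounted at the origin on the work surface. World frame = base frame: x ahead of the robot, y to its left, z up, the work surface at z = 0. Lengths are in m, angles in degrees, forces in N, time in s.
With the tool pointing down it reaches from about 0.25 to 0.725 m from the base axis. Payload 9.7 kg.
Tool frame: the origin (TCP) lies between the finger pads; the fingertips stand 11 mm ahead of it and the grasp point (between the pads) lies 8 mm behind it; z points along the fingers, y is the line along which they close (so a half turn about z gives the same grasp; the last joint's range is limited). The gripper opens to 85 mm and grips with 20 to 120 N. Pads are 22 mm wide; open, the fingers measure 114 mm over their backs; the gripper's body (76 mm by 85 mm) begins 54 mm behind the grasp point. The pads swing forward as they close: fully open they stand 13 mm farther back than shut.
Start: joints at [-69.901, 4.979, 10.078, 95.1, 0, 90], TCP at [0.189, -0.517, 0.242] pointing down, gripper open.
Joint ranges: [-179.16, 179.16], [-48.56, 103.87], [-65.8, 70.77], [-126.05, 130.52], [-82.76, 87.17], [-180, 180]. Speed limits (degrees/s): [127.2, 127.2, 147.25, 180, 180, 180].

INTERFACE

Orientations are given as [roll, pitch, yaw] about the fixed x, y, z axes, in that order (R = Rz(yaw) Ry(pitch) Rx(roll)).
In Python, from workcell import monitor, cams, ticket gives the robot as it stands.
- The arm moves only by the tool carry_out, never from a script. Its argument "plan" is a list of rows, each an object with "travel": the shift along the world's x, y, z as a fraction of full scale, a list of three; "angular": the turn, a rotation vector about the world's x, y, z as a fraction of full scale, a list of three; "grip": the gripper's target within -1 to 1 (fully open at 1, half-way at 0, shut at -1). In form: [{"travel": [x, y, z], "angular": [ax, ay, az], "grip": grip}, ...]. A call has 1 to 8 rows; each row is the pose to reach, as a shift and turn from the pose commanded when the call began; what a row does not reach only later rows make up. Full scale, the value 1, is 300 mm for a shift and 0.5 rad for a turn. A row lasts 1/12 s, in which the tool goes at most 41.7 mm and 7.16 degrees, less where a joint would pass 70% of its speed; a pose out of reach is approached as far as the arm can. A call with a number of a shift or a turn outside -1 to 1 is refused whole. A call with a gripper value outside its range is refused whole. The fingers move at their own pace and stop on an object; "grip_force" is the grip in N (left out, the last holds). Time passes only in rows, so rows that repeat a pose let the fingers close. It gives the time, the measured TCP pose, the force, the opening and the grip force at its end, in the units of the state.
- monitor.get_obs(): the state, without advancing time (a new reading comes with each control period).
- cams.camera(name): name is "scene" or "side" or "wrist"; returns a dict with "frame" (420x560x3 uint8, red, green, blue), "mtx" (3x3 intrinsics, pixels), "view" (4x4, takes a point from world to camera coordinates); the wrist camera has in their place "T_tool_cam" (4x4, takes a point from camera to tool coordinates, whose origin is the TCP and whose axes are the flange's). Camera axes: x right, y up, looking along -z (the intrinsics and any distortion apply to the point x, -y, -z); pixel columns grow to the right and rows downward; lengths in m; the calibration is good to about 2 mm. A picture is of the moment at which its call begins: read the wrist's pose just before it. There is no depth.
- ticket.job_done(): hands the job in; it is judged then, once.
The state is a dict: "time": time; "q": joint angles; "qd": joint speeds; "joint_efforts": joint torques, N m; "ee_pos": TCP position; "tcp_rot": TCP orientation; "wrist_force": force on the tool from outside, world axes, zero at the start; "torque": the same for the moment, N m; "opening": finger opening in m; "grasp_force": force on a finger pad.
Only numpy, scipy, OpenCV 4.12 (cv2) and the standard library are available. Lean on these libraries where they do the work, as an engineer would, in place of code of your own. Each camera call takes 0.05 s, during which the arm holds its last target. There are 200 camera calls.

TASK

The brown filter on the suction pump is spent. So that the pump is never without a filter, first push the spare one from the blue stand into the free dock until it clicks in and stays locked (the valve inside may stand askew: if the filter stops short, turn it while pressing lightly until it drops in, never force it). Then push down the release collar of the brown filter so that it springs loose, take it out and leave it in the yellow waste tray, without knocking the bottle and the canister about.

Things in the scene. Friction and masses are not known exactly. Their poses are not given: they have to be found in the camera images.
- pump: Ivory suction pump, fixed, 260 deep (x) x 280 wide (y) mm. Origin: centre of its underside, z up. Its deck slopes 20 degrees facing the robot: 70 mm high at the front (-x) edge, 165 mm at the back. Two equal filter docks stand square on the deck, side by side, 120 mm apart, so their axes lean 20 degrees towards the pump's front.
- dock_a: One of the two docks, fixed on the deck (left or right varies; one dock holds the brown filter, the other is free): a steel tube with a teal collar. Origin: on its axis at the deck. z: its axis, up and out; x: up the slope; y: along the pump's width. Its rim is 57 mm above the deck.
- dock_b: The other dock, the same.
- dock_a_seat (a point): Point on dock A's axis where the middle of a locked filter's body lies; axes as dock_a. Along z from here: deck -87, rim of the 24 mm bore -30, collar's top face at rest -28 mm. Inside, a stiff-turning valve disc with a cross-shaped socket (slots 6 mm wide) stands at any angle: a filter whose tang misses it stops about 13 mm above locked, and drops in once turned to within some 10 degrees.
- dock_b_seat (a point): The same for dock B.
- collar_a_front (a point): Middle of the front wing of dock A's teal release collar, on its top face at rest, 48 mm from the dock's axis (stays put; axes as dock_a). The collar is a 56 mm ring with flat wings in front and behind, 30 mm wide, reaching 60 mm from the axis, 6 mm thick. Press a wing down along the dock's axis: 5 to 10 N over 6 mm, then a hard stop.
- collar_b_front (a point): The same for dock B's collar.
- collar_a (a joint): Travel of dock A's collar: 0 up (rest), 0.006 m at its stop; springs back when let go. From about 4 to 5 mm its jaws free a locked filter, which an ejector then lifts about 10 mm; it stays loose there. Locked, it cannot be pulled out. The collar also dips and snaps back as a filter's nose passes the jaws; it is at 0 with a filter locked.
- collar_b (a joint): The same for dock B's collar.
- used_mid (a point): Middle of the body of the brown, used filter, locked in one of the docks. Both filters are alike, 104 mm long, 90 to 170 g: round body 42 mm diameter, 20 mm either way from this point along z; below it a 33 mm nut 8 mm long, a 22 mm spigot 33 mm long, a 7 mm taper and a cross-shaped tang 15 mm across, ribs 4 mm, 16 mm long (tip 84 mm below). z: from tang to body.
- fresh_mid (a point): The same point of the new, white spare filter, standing upright, tang down and loose, in the blue stand. To lock it, enter the tang along the dock's axis; once the tang is in the valve, jaws and ejector resist with 8 to 20 N over the last 12 mm, then it clicks home; it stops hard 1 to 2 mm past the locked height and settles back. Not pushed home it stays about 10 mm proud.
- stand: Blue block, fixed, 75 x 75 x 62 mm on a 95 mm foot, with a 26 mm hole for the spare filter (the nut's underside rests at the block's top). Origin: centre of its underside.
- tray: Yellow open tray, fixed, 170 x 170 mm outside, 45 mm high, walls and floor 4 to 5 mm. Origin: centre of its underside, axes along its sides.
- gel_bottle: White gel bottle with blue nozzle, 60 mm diameter, 196 mm high, loose. Origin: centre of its underside.
- canister: Suction canister with blue lid, 114 mm diameter, 166 mm high, loose. Origin: centre of its underside.
There are look-alikes about, which are no part of the job. Leave any orange look-alike of the part that bears used_mid alone.

How it is judged (in metres and radians):
On the way, in this order (a step that is already met when the one before it is completed fails the run):
1. the spare filter is locked in the free dock while the used one is still locked in the other (distance between fresh_mid and dock_a_seat below 0.004 m and value of joint collar_a below 0.002 m and distance between used_mid and dock_b_seat below 0.005 m), for 0.2 s.
2. the used filter is let loose by pressing the collar of its dock (distance between used_mid and dock_b_seat below 0.015 m and value of joint collar_b above 0.003 m), for 0.02 s.
At the end, for the whole second after the job is handed in: The used filter rests in the yellow tray (its middle inside the walls and below 100 mm); the spare filter is locked in the dock that was free (its middle within 4 mm of that dock's seat point, collar back up within 2 mm) (x of used_mid in the frame of tray between -0.08 and 0.08 m and y of used_mid in the frame of tray between -0.08 and 0.08 m and height (world z) of used_mid below 0.1 m and distance between fresh_mid and dock_a_seat below 0.004 m and value of joint collar_a below 0.002 m); the robot touches nothing.
It fails at once if brute force: more than 150 N between a filter and a dock (contact force between used and dock_b above 150 N or contact force between fresh and dock_a above 150 N).
It fails at once if brute force: the robot presses on a dock or the pump with more than 60 N (contact force between the arm and dock_a above 60 N or contact force between the arm and dock_b above 60 N or contact force between the arm and pump above 60 N).
It fails at once if the gel bottle or the canister is pushed more than 40 mm or knocked over (distance of any of gel_bottle, canister from where it was at the start of the episode above 0.04 m or angle between any of gel_bottle, canister's own z axis and vertical above 0.5 rad).
It also fails if it takes over 72 s, if anything falls off the work surface, if the arm or the gripper's body presses on something with over 40 N, if the wrist force passes 120 N, or if a joint passes its speed limit or range.

## Working session

There is one attempt and no reset: what is moved stays moved. The work goes in short steps, Python scripts to look and compute and a tool call to move; the robot and the scene stay as the last step left them, time stands still between calls to the robot, and variables do not carry over. Pictures are saved under pics/ and viewed, at most 13 in all, crops included, and the job is handed in when it is done.

Besides the shell and the picture viewer there is one more tool, called after ">>>" as name(argument=value, ...), one argument or row to a line, values as JSON. carry_out: Moves the arm, as the interface text tells. Its arguments: {"type":"object","properties":{"plan":{"type":"array","items":{"type":"object","properties":{"travel":{"type":"array","items":{"type":"number"}},"angular":{"type":"array","items":{"type":"number"}},"grip":{"type":"number"}}}},"grip_force":{"type":"number"}},"required":["plan"]}

```bash
mkdir -p pics; ls; python3 - <<'E'
from workcell import monitor,cams
import cv2,json,numpy as np
print(monitor.get_obs())
for n in ["scene","side"]:
    c=cams.camera(n); cv2.imwrite(f"pics/{n}0.png",c["frame"][:,:,::-1]); print(n,c["mtx"].tolist(),np.round(c["view"],4).tolist(),[k for k in c])
    np.savez(f"{n}.npz",m=c["mtx"],v=c["view"],f=c["frame"])
E
```

```text
pics
{'time': 0.0, 'q': array([-6.99002915e+01,  5.01194272e+00,  1.00349748e+01,  9.51005709e+01,
       -1.48105485e-03,  9.00003252e+01]), 'qd': array([ 0.08152163,  0.0504225 , -0.10329151, -0.09668815,  0.08213644,
        0.05640617]), 'joint_efforts': array([ 2.26601325e-03, -5.20400763e+01,  4.64794743e+01,  1.66205404e-02,
        7.41980762e-05, -1.07973602e-05]), 'ee_pos': array([ 0.18892866, -0.51630059,  0.24157965]), 'tcp_rot': array([-1.79922461e+02,  1.48149354e-03,  2.00993853e+01]), 'wrist_force': array([-0.26697542, -0.19533708,  0.00964963]), 'torque': array([0.02924896, 0.00206439, 0.03821317]), 'grasp_force': 0.0, 'opening': 0.0855868102070283}
scene [[413.2395723544683, 0.0, 278.15874839238495], [0.0, 413.2395723544683, 220.87570981258978], [0.0, 0.0, 1.0]] [[0.6068, 0.7947, -0.0178, -0.3164], [-0.5901, 0.4653, 0.6597, 0.2198], [0.5326, -0.3898, 0.7513, -1.3477], [0.0, 0.0, 0.0, 1.0]] ['frame', 'mtx', 'view']
side [[492.4628262169075, 0.0, 275.6522698655725], [0.0, 492.4628262169075, 203.5720654772183], [0.0, 0.0, 1.0]] [[-0.9752, -0.2205, -0.0179, 0.5164], [0.1074, -0.5425, 0.8332, -0.1706], [-0.1934, 0.8106, 0.5527, -1.3808], [0.0, 0.0, 0.0, 1.0]] ['frame', 'mtx', 'view']
```

```bash
python3 - <<'E'
import cv2
for n in ["scene","side"]:
    f=cv2.imread(f"pics/{n}0.png"); cv2.imwrite(f"pics/{n}0b.png",cv2.resize(f,(800,600),interpolation=cv2.INTER_CUBIC))
E
```

```text
(no output)
```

View pics/scene0b.png

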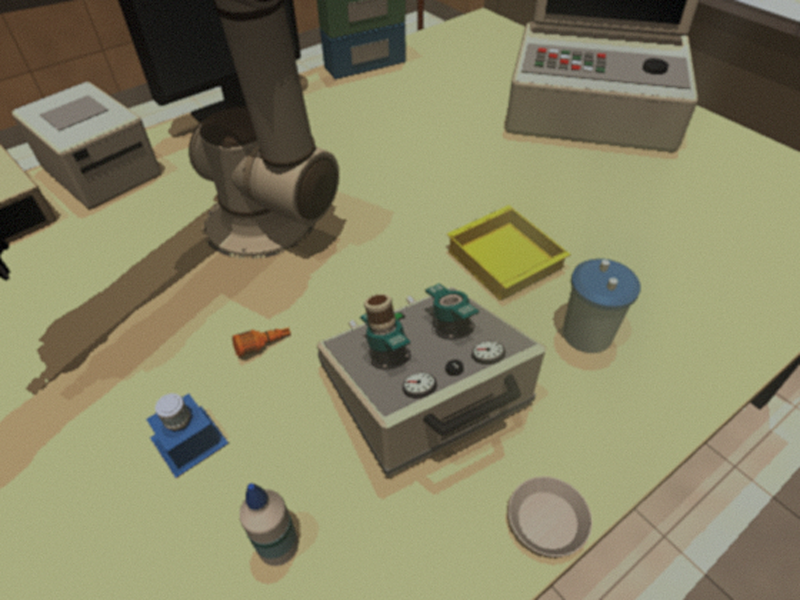

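View pics/side0b.png

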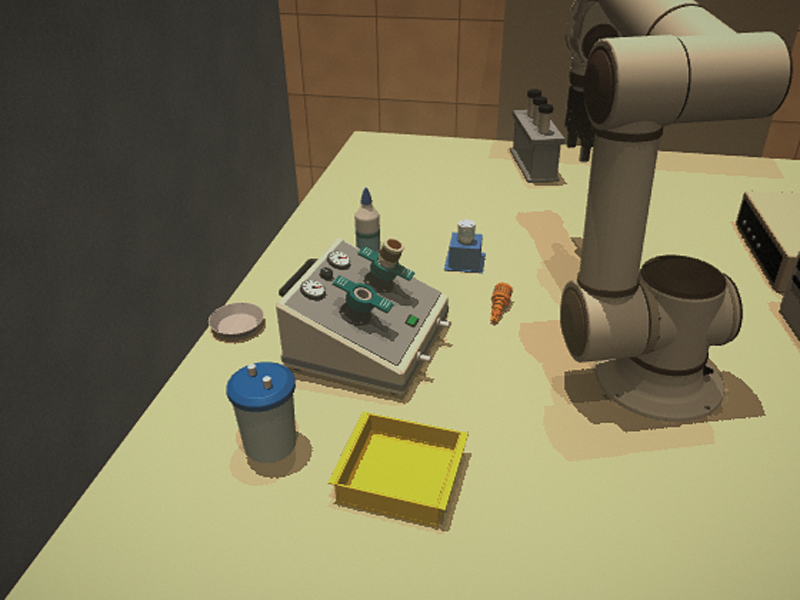

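Brown filter: scene (380,312) / side (392,250), in the right-hand dock, with the free dock at (452,305) / (362,295). The white spare in the blue stand is at (172,410) / (466,230). The orange look-alike lying on the table at (262,342) is to be left alone. I confirm this in crops.

```bash
python3 - <<'E'
import cv2,numpy as np
a=cv2.imread("pics/scene0.png"); b=cv2.imread("pics/side0.png")
# scene: x 100..400, y 190..340 ; 
c=a[190:335,210:400]; cv2.imwrite("pics/c1.png",cv2.resize(c,None,fx=4,fy=4,interpolation=cv2.INTER_CUBIC))
d=b[125:280,185:345]; d=cv2.resize(d,None,fx=3.8,fy=3.8,interpolation=cv2.INTER_CUBIC);cv2.imwrite("pics/c2.png",d[:600]);print(d.shape)
E
```

```text
(589, 608, 3)
```

View pics/c1.png

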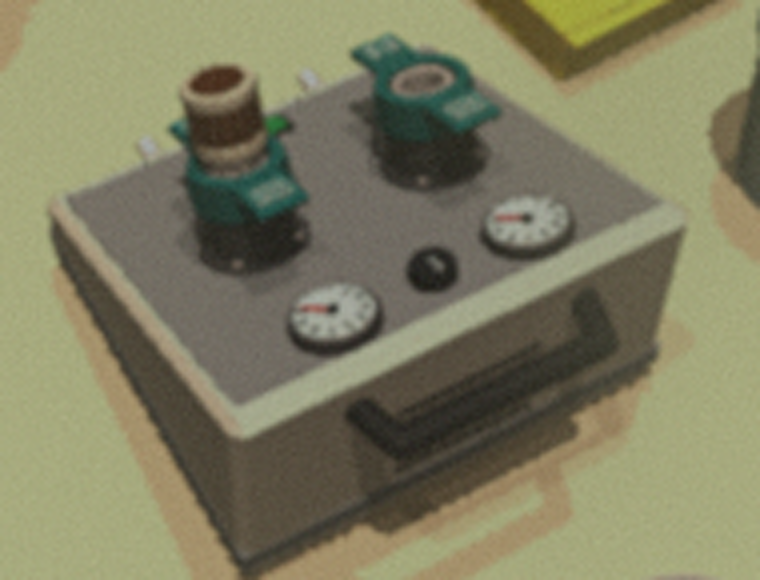

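View pics/c2.png

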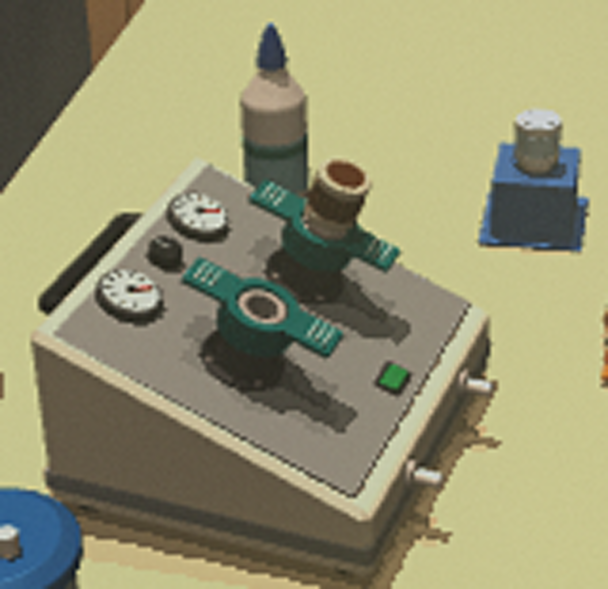

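Confirmed: the brown-banded filter is in the pump's -y dock (c1 top (220,78)). The free bore is at (424,79), and the white spare stands in the blue stand at c2 (537,120). Next I fit the poses.

```bash
cat > h.py <<'E'
import numpy as np
from scipy.optimize import least_squares
from scipy.spatial.transform import Rotation as R
C={n:np.load(n+".npz") for n in ["scene","side"]}
def proj(n,p):
    c=C[n]; q=c["v"][:3,:3]@p+c["v"][:3,3]; m=c["m"]
    return np.array([m[0,0]*q[0]/-q[2]+m[0,2], m[1,1]*-q[1]/-q[2]+m[1,2]])
c1=lambda u,v:("scene",np.array([u/4+210,v/4+190])-.4)
c2=lambda u,v:("side",np.array([u/3.8+185,v/3.8+125])-.4)
s0=lambda u,v:("scene",np.array([u*.7,v*.7])-.2)
d0=lambda u,v:("side",np.array([u*.7,v*.7])-.2)
def rz(a): return R.from_euler('z',a).as_matrix()
E
cat > fit.py <<'E'
from h import *
tilt=R.from_euler('y',-20,degrees=True).as_matrix() # z -> (-sin20,0,cos20)
def dk(s,y,h): # dock point, s along slope from deck mid
    return np.array([0,y,.1175])+tilt@np.array([s,0,h])
pts=[(c1(238,432),lambda s:np.array([.13,-.14,.165])),(c1(687,215),lambda s:np.array([.13,.14,.165])),
(c1(52,205),lambda s:np.array([-.13,-.14,.07])),(c1(243,575),lambda s:np.array([.13,-.14,0])),
(c2(367,520),lambda s:np.array([-.13,.14,.07])),(c2(490,310),lambda s:np.array([-.13,-.14,.07])),(c2(33,338),lambda s:np.array([.13,.14,.165])),
(c1(424,80),lambda s:dk(s,.06,.057)),(c2(262,307),lambda s:dk(s,.06,.057)),
(c1(220,78),lambda s:dk(s,-.06,.107)),(c2(345,176),lambda s:dk(s,-.06,.107))]
f=lambda p:np.concatenate([proj(o[0],rz(p[2])@g(p[3])+[p[0],p[1],0])-o[1] for o,g in pts])
r=least_squares(f,[.5,-.05,0,0],loss='soft_l1')
print("pump",r.x,np.degrees(r.x[2])); print(np.round(r.fun.reshape(-1,2),1).tolist())
p=r.x
A=rz(p[2])
# docks alone: direct triangulation
for nm,o in [("bore",(c1(424,80),c2(262,307))),("usedtop",(c1(220,78),c2(345,176))),("freshtop",(s0(170,402),c2(537,120)))]:
    q=least_squares(lambda x:np.concatenate([proj(k[0],x)-k[1] for k in o]),[.4,0,.1]); print(nm,np.round(q.x,4),np.round(q.fun,1))
for nm,y in [("A",.06),("B",-.06)]:
    for h in (0,.057,.087): print(nm,h,np.round(A@dk(p[3],y,h)+[p[0],p[1],0],4))
    print("wingfront",np.round(A@(dk(p[3],y,.059)+tilt@[-.048,0,0])+[p[0],p[1],0],4))
print("axis",A@tilt@[0,0,1])
# tray
tp=[(o,c) for o,c in [(s0(448,243),0),(s0(511,208),1),(s0(569,254),2),(s0(503,290),3),(d0(467,432),0),(d0(440,515),1),(d0(332,485),2),(d0(368,414),3)]]
cn=np.array([[-.085,-.085],[-.085,.085],[.085,.085],[.085,-.085]])
f=lambda p:np.concatenate([proj(o[0],rz(p[2])@np.append(cn[c],.045)+[p[0],p[1],0])-o[1] for o,c in tp])
r=least_squares(f,[.5,.25,0]); print("tray",r.x,np.round(r.fun,1))
for nm,o,z in [("fresh s",s0(170,402),.11),("fresh d",c2(537,120),.11),("canister",s0(605,285),.17),("canister d",d0(261,385),.17),("bottletip",s0(255,492),.19),("bottletip d",c2(270,25),.196),("orange",s0(262,341),.015)]:
    q=least_squares(lambda x:proj(o[0],np.append(x,z))-o[1],[.4,0]); print(nm,np.round(q.x,4))
E
python3 fit.py
```

```text
pump [ 5.82636291e-01  9.14158833e-03 -1.52708197e-01  4.69209705e-04] -8.749535198838336
[[-0.9, -0.2], [2.8, -1.8], [-1.9, -3.6], [0.5, 2.5], [0.0, -0.2], [0.2, -0.5], [-2.6, -1.2], [-0.2, -1.0], [-0.4, 0.1], [-0.3, -0.3], [-0.5, -0.1]]
bore [0.5736 0.0703 0.17  ] [-0.4 -0.2 -0.5  0.2]
usedtop [ 0.5374 -0.0443  0.2174] [-0.3 -0.2 -0.4  0.2]
freshtop [ 0.4312 -0.3623  0.1099] [ 0.1  0.1  0.2 -0.1]
A 0 [0.5922 0.0684 0.1177]
A 0.057 [0.5729 0.0713 0.1712]
A 0.087 [0.5628 0.0729 0.1994]
wingfront [0.5277 0.0783 0.1567]
B 0 [ 0.5739 -0.0502  0.1177]
B 0.057 [ 0.5547 -0.0473  0.1712]
B 0.087 [ 0.5445 -0.0457  0.1994]
wingfront [ 0.5094 -0.0403  0.1567]
axis [-0.33803997  0.05202652  0.93969262]
tray [ 0.44081928  0.34619734 -0.07164671] [ 0.9 -5.2  0.6 -1.1 -1.4 -2.8 -0.7 -4.4 -4.  -0.4 -1.8 -4.5  0.8 -0.3
 -0.4 -1. ]
fresh s [ 0.4309 -0.3624]
fresh d [ 0.4316 -0.3609]
canister [0.7043 0.2871]
canister d [0.6646 0.3556]
bottletip [ 0.6813 -0.3342]
bottletip d [ 0.6711 -0.3339]
orange [ 0.3329 -0.1715]
```

>>> carry_out(
  plan=[
    {"travel": [0.807, 0.513, 0.0], "angular": [0, 0, 1], "grip": 1},
    {"travel": [0.807, 0.513, 0.0], "angular": [0, 0, 1], "grip": 1},
    {"travel": [0.807, 0.513, 0.0], "angular": [0, 0, 1], "grip": 1},
    {"travel": [0.807, 0.513, 0.0], "angular": [0, 0, 1], "grip": 1},
    {"travel": [0.807, 0.513, 0.0], "angular": [0, 0, 1], "grip": 1},
    {"travel": [0.807, 0.513, 0.0], "angular": [0, 0, 1], "grip": 1},
    {"travel": [0.807, 0.513, 0.0], "angular": [0, 0, 1], "grip": 1},
    {"travel": [0.807, 0.513, 0.0], "angular": [0, 0, 1], "grip": 1},
  ],
  grip_force=100,
)

```text
time: 0.77
ee_pos: [0.4354, -0.3591, 0.2413]
tcp_rot: [-179.9, -0.1, 49.0]
wrist_force: [0.5, -0.2, 0.3]
opening: 0.0854
grasp_force: 0.0
```

```bash
cat >> h.py <<'E'
def wshot(name):
    from workcell import monitor,cams
    import cv2
    o=monitor.get_obs(); c=cams.camera("wrist")
    T=np.eye(4); T[:3,:3]=R.from_euler('xyz',o["tcp_rot"],degrees=True).as_matrix(); T[:3,3]=o["ee_pos"]
    T=T@c["T_tool_cam"]; np.savez(name+".npz",m=c["mtx"],v=np.linalg.inv(T),f=c["frame"])
    cv2.imwrite("pics/"+name+".png",cv2.resize(c["frame"][:,:,::-1],(800,600),interpolation=cv2.INTER_CUBIC)); C[name]=np.load(name+".npz")
    print(o["time"],o["ee_pos"].round(4),o["tcp_rot"].round(2),o["q"].round(1)); print([k for k in c])
def atz(n,u,v,z):
    o=np.array([u*.7,v*.7])-.2
    return least_squares(lambda x:proj(n,np.append(x,z))-o,[.45,0]).x.round(4)
E
python3 - <<'E'
from h import *
wshot("w1"); print((proj("w1",np.array([.431,-.362,.11]))+.2)/.7)
E
```

```text
0.7667 [ 0.4354 -0.3591  0.2413] [-1.7995e+02 -8.0000e-02  4.9030e+01] [-39.6   7.   12.2  95.2   0.1  91.4]
['frame', 'mtx', 'T_tool_cam']
[394.03655595 296.94198599]
```

View pics/w1.png

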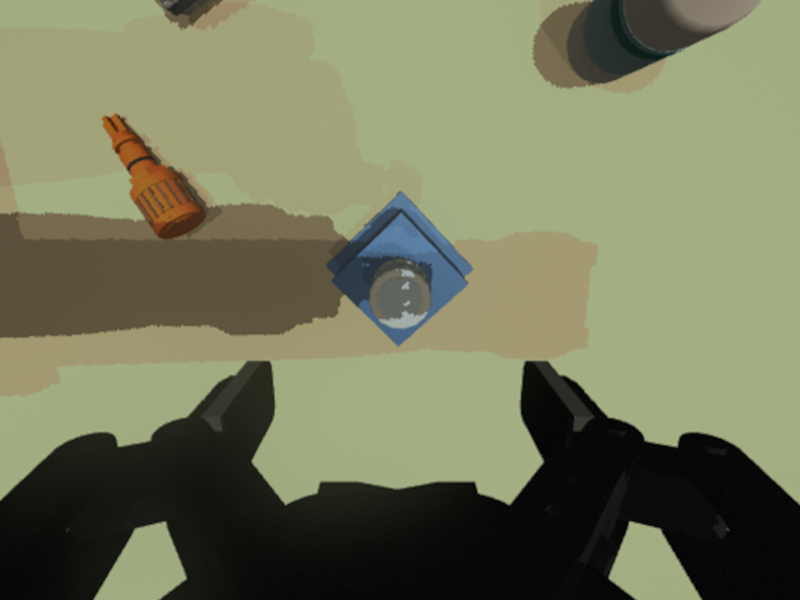

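The wrist image shows the white filter's top centred at (402,293) on the blue stand. The orange look-alike is well to the left.

```bash
python3 - <<'E'
from h import *
C["w1"]=np.load("w1.npz")
print(atz("w1",402,293,.11),atz("w1",400,191,.02))
# stand block top corners (visible): left, bottom, right 
for p in [(332,278),(398,346),(468,281)]: print(atz("w1",*p,.062))
E
```

```text
[ 0.4367 -0.3634] [ 0.477  -0.3153]
[ 0.3957 -0.3293]
[ 0.3973 -0.4048]
[ 0.4732 -0.3995]
```

>>> carry_out(
  plan=[
    {"travel": [0.01, 0, -0.1], "angular": [0, 0, 0], "grip": 1},
    {"travel": [0.01, 0, -0.2], "angular": [0, 0, 0], "grip": 1},
    {"travel": [0.01, 0, -0.29], "angular": [0, 0, 0], "grip": 1},
    {"travel": [0.01, 0, -0.29], "angular": [0, 0, 0], "grip": 1},
    {"travel": [0.01, 0, -0.29], "angular": [0, 0, 0], "grip": 1},
  ],
)

```text
time: 1.23
ee_pos: [0.4328, -0.3626, 0.1546]
tcp_rot: [-179.8, 0.0, 48.7]
wrist_force: [0.5, -0.1, -0.1]
opening: 0.0849
grasp_force: 0.0
```

```bash
python3 - <<'E'
from workcell import monitor
o=monitor.get_obs(); print(o["ee_pos"],o["tcp_rot"],o["qd"].round(2))
E
```

```text
[ 0.4327709  -0.36257139  0.15455007] [-1.79834095e+02  1.28219855e-02  4.86932827e+01] [ 0.13 -1.25  3.87  0.92  0.03  0.24]
```

>>> carry_out(
  plan=[
    {"travel": [0, 0, -0.1], "angular": [0, 0, 0], "grip": 1},
    {"travel": [0, 0, -0.19], "angular": [0, 0, 0], "grip": 1},
    {"travel": [0, 0, -0.233], "angular": [0, 0, 0], "grip": 1},
    {"travel": [0, 0, -0.233], "angular": [0, 0, 0], "grip": 1},
    {"travel": [0, 0, -0.233], "angular": [0, 0, 0], "grip": -1},
    {"travel": [0, 0, -0.233], "angular": [0, 0, 0], "grip": -1},
    {"travel": [0, 0, -0.233], "angular": [0, 0, 0], "grip": -1},
    {"travel": [0, 0, -0.233], "angular": [0, 0, 0], "grip": -1},
  ],
)

```text
time: 1.9
ee_pos: [0.4348, -0.3633, 0.0875]
tcp_rot: [179.8, -0.0, 48.7]
wrist_force: [-0.2, 1.0, 5.6]
opening: 0.0398
grasp_force: 100.7
```

>>> carry_out(
  plan=[
    {"travel": [0, 0, 0], "angular": [0, 0, 0], "grip": -1},
    {"travel": [0, 0, 0], "angular": [0, 0, 0], "grip": -1},
    {"travel": [0, 0, 0], "angular": [0, 0, 0], "grip": -1},
    {"travel": [0, 0, 0], "angular": [0, 0, 0], "grip": -1},
  ],
)

```text
time: 2.23
ee_pos: [0.4349, -0.3632, 0.0876]
tcp_rot: [179.8, 0.0, 48.7]
wrist_force: [-0.3, 1.0, 7.8]
opening: 0.04
grasp_force: 100.0
```

>>> carry_out(
  plan=[
    {"travel": [0, 0, 0.1], "angular": [0, 0, 0], "grip": -1},
    {"travel": [0, 0, 0.24], "angular": [0, 0, 0], "grip": -1},
    {"travel": [0, 0, 0.38], "angular": [0, 0, 0], "grip": -1},
    {"travel": [0, 0, 0.52], "angular": [0, 0, 0], "grip": -1},
    {"travel": [0, 0.05, 0.65], "angular": [-0.02, -0.15, 0], "grip": -1},
    {"travel": [0, 0.12, 0.75], "angular": [-0.05, -0.35, 0], "grip": -1},
    {"travel": [0, 0.21, 0.82], "angular": [-0.08, -0.55, 0], "grip": -1},
    {"travel": [0, 0.3, 0.85], "angular": [-0.106, -0.69, 0], "grip": -1},
  ],
  grip_force=110,
)

```text
time: 2.9
ee_pos: [0.4342, -0.2721, 0.3454]
tcp_rot: [162.3, -10.8, 50.4]
wrist_force: [-0.5, -0.4, -0.4]
opening: 0.0395
grasp_force: 112.4
```

>>> carry_out(
  plan=[
    {"travel": [0.05, 0.13, 0], "angular": [0, 0, 0], "grip": -1},
    {"travel": [0.1, 0.26, 0], "angular": [0, 0, 0], "grip": -1},
    {"travel": [0.15, 0.39, 0], "angular": [0, 0, 0], "grip": -1},
    {"travel": [0.2, 0.52, 0], "angular": [0, 0, 0], "grip": -1},
    {"travel": [0.25, 0.65, 0], "angular": [0, 0, 0], "grip": -1},
    {"travel": [0.29, 0.78, 0], "angular": [0, 0, 0], "grip": -1},
    {"travel": [0.31, 0.9, 0], "angular": [0, 0, 0], "grip": -1},
    {"travel": [0.327, 1, 0], "angular": [0, 0, 0], "grip": -1},
  ],
)

```text
time: 3.57
ee_pos: [0.5321, 0.0301, 0.341]
tcp_rot: [162.9, -10.6, 50.4]
wrist_force: [0.5, -0.7, -1.3]
opening: 0.0397
grasp_force: 112.5
```

>>> carry_out(
  plan=[
    {"travel": [0, 0.08, 0], "angular": [0, 0, 0], "grip": -1},
    {"travel": [0, 0.14, -0.05], "angular": [0, 0, 0], "grip": -1},
    {"travel": [0, 0.17, -0.1], "angular": [0, 0, 0], "grip": -1},
    {"travel": [0, 0.17, -0.16], "angular": [0, 0, 0], "grip": -1},
    {"travel": [0, 0.17, -0.167], "angular": [0, 0, 0], "grip": -1},
    {"travel": [0, 0.17, -0.167], "angular": [0, 0, 0], "grip": -1},
  ],
)

```text
time: 4.07
ee_pos: [0.5317, 0.0784, 0.2899]
tcp_rot: [163.0, -10.5, 50.4]
wrist_force: [-0.4, 0.6, -1.4]
opening: 0.0397
grasp_force: 112.5
```

```bash
python3 - <<'E'
from h import *
import cv2
from workcell import monitor
wshot("w2")
b=C["w2"]["f"]
for p in [[.5729,.0713,.1712],[.531,.078,.288],[.5277,.0783,.1567]]: print((proj("w2",np.array(p))+.2)/.7)
Rm=R.from_euler('xyz',monitor.get_obs()["tcp_rot"],degrees=True).as_matrix(); print(Rm[:,2])
E
```

```text
4.0667 [0.5317 0.0784 0.2899] [162.99 -10.53  50.35] [ 11.9 -14.3  -5.3  80.3  -6.9 142. ]
['frame', 'mtx', 'T_tool_cam']
[395.3514134 293.3014668]
[392.63027206 385.57928873]
[333.40776113 331.97552718]
[ 0.33842765 -0.05195961 -0.93955677]
```

View pics/w2.png

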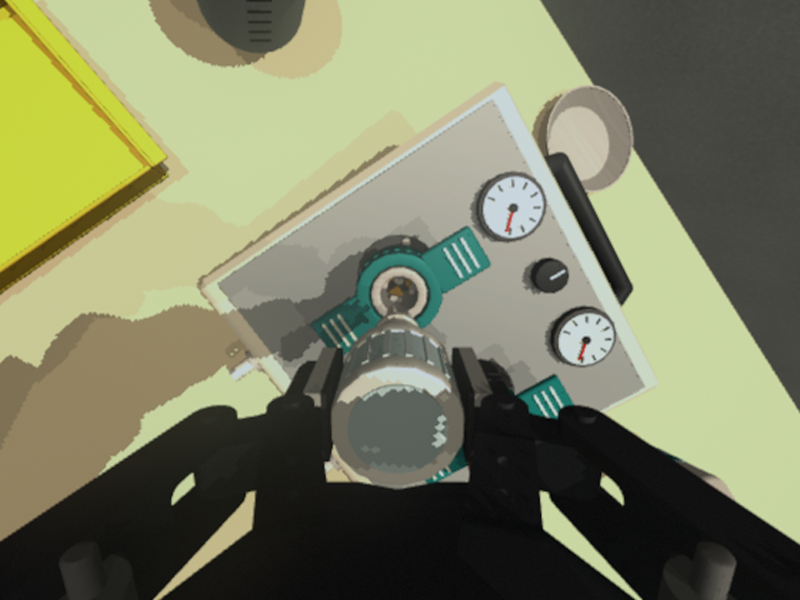

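The view shows the free dock's bore near (400,291) with the valve inside, and the held filter just below it. I enlarge that part.

```bash
python3 - <<'E'
import cv2,numpy as np
f=np.load("w2.npz")["f"][:,:,::-1]
cv2.imwrite("pics/w2c.png",cv2.resize(f[160:260,215:345],None,fx=6,fy=6,interpolation=cv2.INTER_CUBIC))
E
```

```text
(no output)
```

View pics/w2c.png

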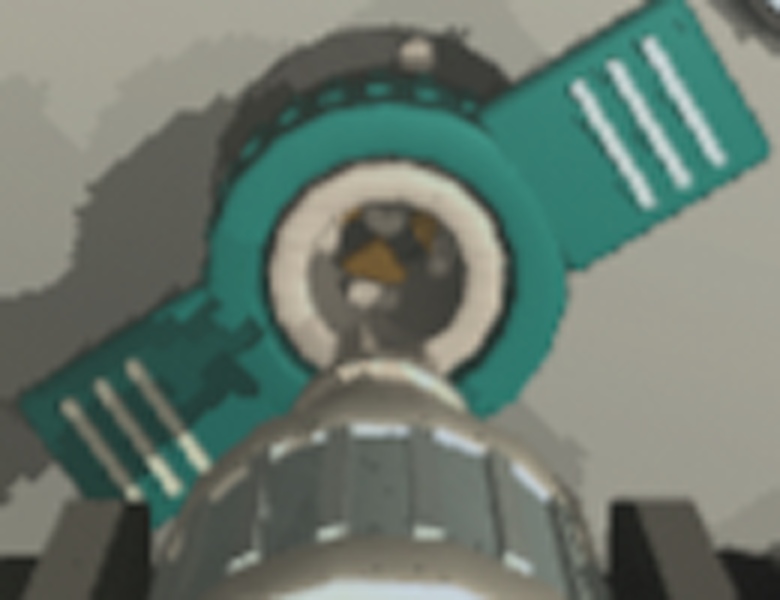

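```bash
python3 - <<'E'
from h import *
n="w2";C[n]=np.load("w2.npz")
ee=np.array([.5317,.0784,.2899]);Rm=R.from_euler('xyz',[162.99,-10.53,50.35],degrees=True).as_matrix()
ax=-Rm[:,2]
for nm,p in [("top",ee+.0225*ax),("rim",np.array([.5729,.0713,.1712])),("pads",ee-.0*ax)]:
    for d in (np.zeros(3),Rm[:,1]*.002,Rm[:,0]*.002): print(nm,((proj(n,p+d)+.2)).round(1))
d=np.array([.5729,.0713,.1712])-ee; print("bore in tool",Rm.T@d)
# fingers: opposite finger edges symmetric; 
E
```

```text
top [276.  294.7]
top [280.7 294.7]
top [276.  290.5]
rim [276.7 205.3]
rim [278.9 205.3]
rim [276.7 203.2]
pads [276.4 269.4]
pads [280.4 269.4]
pads [276.4 265.8]
bore in tool [-0.00122027 -0.000586    0.12584001]
```

>>> carry_out(
  plan=[
    {"travel": [0.011, -0.005, -0.031], "angular": [0, 0, 0], "grip": -1},
    {"travel": [0.022, -0.007, -0.062], "angular": [0, 0, 0], "grip": -1},
    {"travel": [0.033, -0.009, -0.094], "angular": [0, 0, 0], "grip": -1},
    {"travel": [0.044, -0.01, -0.125], "angular": [0, 0, 0], "grip": -1},
    {"travel": [0.055, -0.012, -0.157], "angular": [0, 0, 0], "grip": -1},
    {"travel": [0.065, -0.013, -0.188], "angular": [0, 0, 0], "grip": -1},
    {"travel": [0.065, -0.013, -0.188], "angular": [0, 0, 0], "grip": -1},
    {"travel": [0.065, -0.013, -0.188], "angular": [0, 0, 0], "grip": -1},
  ],
)

```text
time: 4.78
ee_pos: [0.5515, 0.0744, 0.233]
tcp_rot: [163.0, -10.5, 50.3]
wrist_force: [-0.7, 0.6, -1.2]
opening: 0.0399
grasp_force: 112.5
```

>>> carry_out(
  plan=[
    {"travel": [0.003, -0.0005, -0.009], "angular": [0, 0, 0], "grip": -1},
    {"travel": [0.006, -0.001, -0.018], "angular": [0, 0, 0], "grip": -1},
    {"travel": [0.0095, -0.0015, -0.0265], "angular": [0, 0, 0], "grip": -1},
    {"travel": [0.013, -0.002, -0.036], "angular": [0, 0, 0], "grip": -1},
    {"travel": [0.016, -0.0025, -0.0445], "angular": [0, 0, 0], "grip": -1},
    {"travel": [0.0192, -0.003, -0.0533], "angular": [0, 0, 0], "grip": -1},
    {"travel": [0.0192, -0.003, -0.0533], "angular": [0, 0, 0], "grip": -1},
  ],
)

```text
time: 5.37
ee_pos: [0.5577, 0.0737, 0.2174]
tcp_rot: [162.9, -10.6, 50.3]
wrist_force: [2.1, 1.4, -1.5]
opening: 0.0397
grasp_force: 112.5
```

>>> carry_out(
  plan=[
    {"travel": [0.0023, -0.0003, -0.0063], "angular": [0, 0, 0], "grip": -1},
    {"travel": [0.0045, -0.0007, -0.0125], "angular": [0, 0, 0], "grip": -1},
    {"travel": [0.0068, -0.001, -0.019], "angular": [0, 0, 0], "grip": -1},
    {"travel": [0.009, -0.0014, -0.025], "angular": [0, 0, 0], "grip": -1},
    {"travel": [0.009, -0.0014, -0.025], "angular": [0, 0, 0], "grip": -1},
  ],
)

```text
time: 5.78
ee_pos: [0.5604, 0.0733, 0.2102]
tcp_rot: [162.9, -10.6, 50.3]
wrist_force: [2.3, 0.3, -1.1]
opening: 0.0395
grasp_force: 112.5
```

>>> carry_out(
  plan=[
    {"travel": [0.0011, -0.0002, -0.0031], "angular": [0, 0, 0], "grip": -1},
    {"travel": [0.0023, -0.0003, -0.0063], "angular": [0, 0, 0], "grip": -1},
    {"travel": [0.0034, -0.0005, -0.0094], "angular": [0, 0, 0], "grip": -1},
    {"travel": [0.0034, -0.0005, -0.0094], "angular": [0, 0, 0], "grip": -1},
  ],
)

```text
time: 6.12
ee_pos: [0.5612, 0.0732, 0.209]
tcp_rot: [162.9, -10.7, 50.4]
wrist_force: [-4.6, 2.7, 8.1]
opening: 0.0401
grasp_force: 113.9
```

>>> carry_out(
  plan=[
    {"travel": [0, 0, 0], "angular": [-0.042, 0.0065, 0.118], "grip": -1},
    {"travel": [0, 0, 0], "angular": [-0.085, 0.013, 0.235], "grip": -1},
    {"travel": [0, 0, 0], "angular": [-0.127, 0.0195, 0.353], "grip": -1},
    {"travel": [0, 0, 0], "angular": [-0.169, 0.026, 0.47], "grip": -1},
    {"travel": [0, 0, 0], "angular": [-0.211, 0.0325, 0.588], "grip": -1},
    {"travel": [0, 0, 0], "angular": [-0.254, 0.039, 0.705], "grip": -1},
    {"travel": [0, 0, 0], "angular": [-0.296, 0.0455, 0.823], "grip": -1},
    {"travel": [0, 0, 0], "angular": [-0.338, 0.052, 0.94], "grip": -1},
  ],
)

```text
time: 6.78
ee_pos: [0.5607, 0.0738, 0.2078]
tcp_rot: [160.1, -1.4, 77.8]
wrist_force: [-4.3, 4.8, 2.9]
opening: 0.04
grasp_force: 113.0
```

>>> carry_out(
  plan=[
    {"travel": [0.0011, -0.0002, -0.0031], "angular": [0, 0, 0], "grip": -1},
    {"travel": [0.0023, -0.0003, -0.0063], "angular": [0, 0, 0], "grip": -1},
    {"travel": [0.0034, -0.0005, -0.0094], "angular": [0, 0, 0], "grip": -1},
    {"travel": [0.0034, -0.0005, -0.0094], "angular": [0, 0, 0], "grip": -1},
  ],
)

```text
time: 7.12
ee_pos: [0.5615, 0.0737, 0.2057]
tcp_rot: [160.1, -1.4, 77.7]
wrist_force: [-6.0, 5.7, 8.2]
opening: 0.0397
grasp_force: 114.1
```

>>> carry_out(
  plan=[
    {"travel": [0.0003, 0.001, -0.0031], "angular": [0, 0, 0], "grip": -1},
    {"travel": [0.0011, 0.002, -0.0063], "angular": [0, 0, 0], "grip": -1},
    {"travel": [0.0022, 0.002, -0.0094], "angular": [0, 0, 0], "grip": -1},
    {"travel": [0.0035, 0.002, -0.0125], "angular": [0, 0, 0], "grip": -1},
    {"travel": [0.0035, 0.002, -0.0125], "angular": [0, 0, 0], "grip": -1},
  ],
)

```text
time: 7.53
ee_pos: [0.5626, 0.074, 0.2029]
tcp_rot: [160.0, -1.4, 77.7]
wrist_force: [-10.3, 3.9, 13.7]
opening: 0.0394
grasp_force: 114.8
```

>>> carry_out(
  plan=[
    {"travel": [0.0005, -0.0002, -0.0031], "angular": [0, 0, 0], "grip": -1},
    {"travel": [0.0011, -0.0003, -0.0063], "angular": [0, 0, 0], "grip": -1},
    {"travel": [0.0022, -0.0005, -0.0094], "angular": [0, 0, 0], "grip": -1},
    {"travel": [0.0034, -0.0007, -0.0125], "angular": [0, 0, 0], "grip": -1},
    {"travel": [0.0034, -0.0007, -0.0125], "angular": [0, 0, 0], "grip": -1},
  ],
)

```text
time: 7.95
ee_pos: [0.564, 0.0737, 0.1986]
tcp_rot: [160.0, -1.4, 77.7]
wrist_force: [-5.4, 3.1, 8.9]
opening: 0.0399
grasp_force: 113.6
```

>>> carry_out(
  plan=[
    {"travel": [0.0011, -0.0002, -0.0031], "angular": [0, 0, 0], "grip": -1},
    {"travel": [0.0023, -0.0004, -0.0063], "angular": [0, 0, 0], "grip": -1},
    {"travel": [0.0034, -0.0005, -0.0094], "angular": [0, 0, 0], "grip": -1},
    {"travel": [0.0034, -0.0005, -0.0094], "angular": [0, 0, 0], "grip": -1},
  ],
)

```text
time: 8.28
ee_pos: [0.5651, 0.0735, 0.1957]
tcp_rot: [160.0, -1.4, 77.7]
wrist_force: [-4.8, 3.6, 7.1]
opening: 0.0396
grasp_force: 113.5
```

>>> carry_out(
  plan=[
    {"travel": [0.0011, -0.0002, -0.0031], "angular": [0, 0, 0], "grip": -1},
    {"travel": [0.0023, -0.0004, -0.0063], "angular": [0, 0, 0], "grip": -1},
    {"travel": [0.0023, -0.0004, -0.0063], "angular": [0, 0, 0], "grip": -1},
  ],
)

```text
time: 8.53
ee_pos: [0.5655, 0.0735, 0.1948]
tcp_rot: [160.0, -1.4, 77.7]
wrist_force: [-12.0, 3.6, 16.1]
opening: 0.0399
grasp_force: 115.1
```

>>> carry_out(
  plan=[
    {"travel": [0.0011, -0.0002, -0.0031], "angular": [0, 0, 0], "grip": -1},
    {"travel": [0.0023, -0.0004, -0.0063], "angular": [0, 0, 0], "grip": -1},
    {"travel": [0.0023, -0.0004, -0.0063], "angular": [0, 0, 0], "grip": -1},
  ],
)

```text
time: 8.78
ee_pos: [0.5656, 0.0736, 0.1947]
tcp_rot: [160.0, -1.5, 77.7]
wrist_force: [-25.0, 4.4, 29.0]
opening: 0.0398
grasp_force: 116.8
```

>>> carry_out(
  plan=[
    {"travel": [-0.0023, 0.0004, 0.0063], "angular": [0, 0, 0], "grip": -1},
    {"travel": [-0.0045, 0.0008, 0.0125], "angular": [0, 0, 0], "grip": -1},
    {"travel": [-0.0068, 0.0012, 0.019], "angular": [0, 0, 0], "grip": -1},
    {"travel": [-0.0068, 0.0012, 0.019], "angular": [0, 0, 0], "grip": -1},
  ],
)

```text
time: 9.12
ee_pos: [0.5646, 0.0735, 0.1966]
tcp_rot: [160.0, -1.4, 77.6]
wrist_force: [-2.6, 2.6, 4.5]
opening: 0.0396
grasp_force: 112.5
```

>>> carry_out(
  plan=[
    {"travel": [-0.0023, 0.0004, 0.0063], "angular": [0, 0, 0], "grip": -1},
    {"travel": [-0.004, 0.0007, 0.011], "angular": [0, 0, 0], "grip": -1},
    {"travel": [-0.004, 0.0007, 0.011], "angular": [0, 0, 0], "grip": -1},
  ],
)

```text
time: 9.37
ee_pos: [0.564, 0.0734, 0.1975]
tcp_rot: [160.1, -1.3, 77.6]
wrist_force: [15.2, 2.7, -14.1]
opening: 0.0397
grasp_force: 114.9
```

>>> carry_out(
  plan=[
    {"travel": [0.0023, -0.0004, -0.0063], "angular": [0, 0, 0], "grip": -1},
    {"travel": [0.0023, -0.0004, -0.0063], "angular": [0, 0, 0], "grip": 0.3},
    {"travel": [0.0023, -0.0004, -0.0063], "angular": [0, 0, 0], "grip": 0.6},
    {"travel": [0.0023, -0.0004, -0.0063], "angular": [0, 0, 0], "grip": 0.6},
    {"travel": [-0.02, 0.003, 0.055], "angular": [0, 0, 0], "grip": 0.6},
    {"travel": [-0.045, 0.007, 0.125], "angular": [0, 0, 0], "grip": 0.6},
    {"travel": [-0.07, 0.011, 0.195], "angular": [0, 0, 0], "grip": 0.6},
    {"travel": [-0.09, 0.014, 0.25], "angular": [0, 0, 0], "grip": 0.6},
  ],
)

```text
time: 10.03
ee_pos: [0.536, 0.0774, 0.2765]
tcp_rot: [160.0, -1.3, 77.6]
wrist_force: [0.4, 0.1, 0.7]
opening: 0.0684
grasp_force: 0.0
```

```bash
python3 - <<'E'
from h import *
from workcell import cams
import cv2
wshot("w3")
s=cams.camera("side")["frame"]; d=s[125:280,185:345]
d=cv2.resize(d,None,fx=3.8,fy=3.8,interpolation=cv2.INTER_CUBIC)
cv2.imwrite("pics/s3.png",d[:,:,::-1])
np.save("s3.npy",s)
A=np.array([.5922,.0684,.1177]); ax=np.array([-.338,.052,.9397])
p=(proj("side",A+.107*ax)+.4-[185,125])*3.8; print("expected top locked",p,"proud",(proj("side",A+.117*ax)+.4-[185,125])*3.8)
B=np.array([.5739,-.0502,.1177])
for h in (.057,.107): print("w3 B",(proj("w3",B+h*ax)+.2)/.7)
wf=np.array([.5094,-.0403,.1567]);print("wing",(proj("w3",wf)+.2)/.7)
E
```

```text
10.0333 [0.536  0.0774 0.2765] [159.98  -1.32  77.62] [ 11.7 -14.3  -6.8  78.6  -6.9 113.2]
['frame', 'mtx', 'T_tool_cam']
expected top locked [280.10140401 255.94170763] proud [284.11700109 245.39951711]
w3 B [406.15293523 465.92346669]
w3 B [407.91848729 524.18071638]
wing [336.01768345 471.82739998]
```

View pics/s3.png

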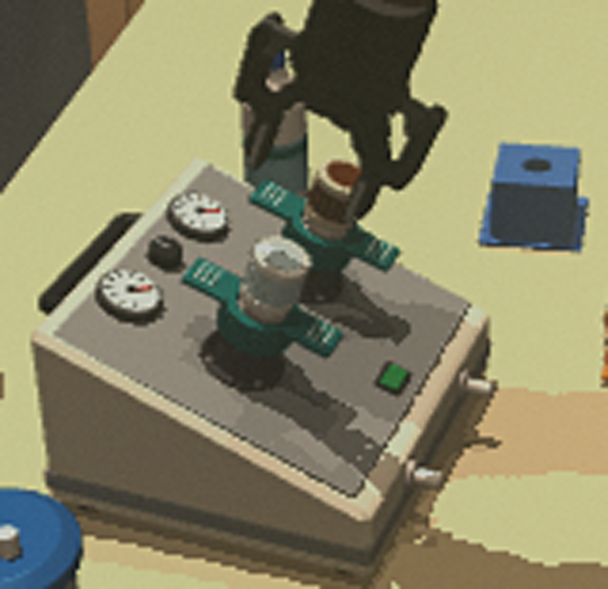

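The side crop shows the white filter seated with its top at (281,256), matching the expected locked height at (280,256). The brown filter is still locked at (343,172). Next I turn the closed gripper and go to the brown filter's front wing.

>>> carry_out(
  plan=[
    {"travel": [-0.05, -0.09, 0.02], "angular": [-0.07, 0.011, 0.2], "grip": -1},
    {"travel": [-0.1, -0.18, 0.02], "angular": [-0.152, 0.023, 0.423], "grip": -1},
    {"travel": [-0.14, -0.28, 0.02], "angular": [-0.237, 0.036, 0.658], "grip": -1},
    {"travel": [-0.167, -0.385, 0.02], "angular": [-0.304, 0.047, 0.846], "grip": -1},
    {"travel": [-0.167, -0.385, 0.02], "angular": [-0.338, 0.052, 0.94], "grip": -1},
  ],
)

```text
time: 10.55
ee_pos: [0.4848, -0.042, 0.2803]
tcp_rot: [161.8, 8.4, 104.9]
wrist_force: [0.5, 0.8, -0.0]
opening: 0.0074
grasp_force: 0.0
```

>>> carry_out(
  plan=[
    {"travel": [0, 0, 0], "angular": [-0.085, 0.013, 0.235], "grip": -1},
    {"travel": [0, 0, 0], "angular": [-0.169, 0.026, 0.47], "grip": -1},
    {"travel": [0, 0, 0], "angular": [-0.254, 0.039, 0.705], "grip": -1},
    {"travel": [0, 0, 0], "angular": [-0.338, 0.052, 0.94], "grip": -1},
  ],
)

```text
time: 10.88
ee_pos: [0.4861, -0.0383, 0.2798]
tcp_rot: [167.9, 16.0, 133.3]
wrist_force: [0.4, 0.2, -0.9]
opening: -0.0001
grasp_force: 0.0
```

>>> carry_out(
  plan=[
    {"travel": [0, 0, 0], "angular": [-0.085, 0.013, 0.235], "grip": -1},
    {"travel": [0, 0, 0], "angular": [-0.169, 0.026, 0.47], "grip": -1},
    {"travel": [0, 0, 0], "angular": [-0.254, 0.039, 0.705], "grip": -1},
    {"travel": [0, 0, 0], "angular": [-0.338, 0.052, 0.94], "grip": -1},
    {"travel": [0, 0, 0], "angular": [-0.338, 0.052, 0.94], "grip": -1},
    {"travel": [0, 0, 0], "angular": [-0.338, 0.052, 0.94], "grip": -1},
  ],
)

```text
time: 11.38
ee_pos: [0.4862, -0.038, 0.28]
tcp_rot: [177.1, 19.7, 162.6]
wrist_force: [0.2, -0.3, 0.9]
opening: -0.0
grasp_force: 0.0
```

```bash
python3 - <<'E'
from h import *
from workcell import monitor
o=monitor.get_obs(); ee=o["ee_pos"]; Rm=R.from_euler('xyz',o["tcp_rot"],degrees=True).as_matrix()
ax=np.array([-.338,.052,.9397]); wf=np.array([.5094,-.0403,.1567])
print(o["time"],ee,o["tcp_rot"],o["q"].round(1),o["opening"]); print("tool",Rm.round(3).tolist())
print("to 15mm above",(wf+.026*ax-ee)/.3,"touch",(wf+.011*ax-ee)/.3)
E
```

```text
11.3833 [ 0.48622052 -0.03800248  0.27999269] [177.08173765  19.73109119 162.62018971] [ -3.4 -22.3 -12.4  80.   -1.8  13.1] -3.2093695329753735e-05
tool [[-0.898, 0.282, 0.337], [0.281, 0.958, -0.052], [-0.338, 0.048, -0.94]]
to 15mm above [ 0.04797159 -0.00315174 -0.32953497] touch [ 0.06487159 -0.00575174 -0.37651997]
```

>>> carry_out(
  plan=[
    {"travel": [0.006, 0, -0.08], "angular": [0, 0, 0], "grip": -1},
    {"travel": [0.014, -0.001, -0.17], "angular": [0, 0, 0], "grip": -1},
    {"travel": [0.028, -0.002, -0.25], "angular": [0, 0, 0], "grip": -1},
    {"travel": [0.048, -0.003, -0.33], "angular": [0, 0, 0], "grip": -1},
    {"travel": [0.053, -0.004, -0.343], "angular": [0, 0, 0], "grip": -1},
    {"travel": [0.059, -0.005, -0.36], "angular": [0, 0, 0], "grip": -1},
    {"travel": [0.059, -0.005, -0.36], "angular": [0, 0, 0], "grip": -1},
  ],
)

```text
time: 11.97
ee_pos: [0.5041, -0.0394, 0.1727]
tcp_rot: [177.1, 19.8, 162.7]
wrist_force: [0.1, 0.2, 1.2]
opening: -0.0
grasp_force: 0.0
```

>>> carry_out(
  plan=[
    {"travel": [0.0023, -0.0003, -0.0063], "angular": [0, 0, 0], "grip": -1},
    {"travel": [0.0045, -0.0007, -0.0125], "angular": [0, 0, 0], "grip": -1},
    {"travel": [0.0068, -0.001, -0.019], "angular": [0, 0, 0], "grip": -1},
    {"travel": [0.009, -0.0014, -0.025], "angular": [0, 0, 0], "grip": -1},
    {"travel": [0.009, -0.0014, -0.025], "angular": [0, 0, 0], "grip": -1},
  ],
)

```text
time: 12.38
ee_pos: [0.5072, -0.0398, 0.1659]
tcp_rot: [177.1, 19.9, 162.8]
wrist_force: [-0.8, -0.1, 5.0]
opening: 0.0001
grasp_force: 2.3
```

>>> carry_out(
  plan=[
    {"travel": [0.0011, -0.0002, -0.0031], "angular": [0, 0, 0], "grip": -1},
    {"travel": [0.0023, -0.0003, -0.0063], "angular": [0, 0, 0], "grip": -1},
    {"travel": [0.0034, -0.0005, -0.0094], "angular": [0, 0, 0], "grip": -1},
    {"travel": [0.0045, -0.0007, -0.0125], "angular": [0, 0, 0], "grip": -1},
    {"travel": [0.0057, -0.0008, -0.0157], "angular": [0, 0, 0], "grip": -1},
    {"travel": [0.0057, -0.0008, -0.0157], "angular": [0, 0, 0], "grip": -1},
  ],
)

```text
time: 12.88
ee_pos: [0.5088, -0.04, 0.1616]
tcp_rot: [177.1, 19.9, 162.8]
wrist_force: [-3.5, 0.7, 7.1]
opening: 0.0002
grasp_force: 4.3
```

>>> carry_out(
  plan=[
    {"travel": [0.0011, -0.0002, -0.0031], "angular": [0, 0, 0], "grip": -1},
    {"travel": [0.0023, -0.0003, -0.0063], "angular": [0, 0, 0], "grip": -1},
    {"travel": [0.0034, -0.0005, -0.0094], "angular": [0, 0, 0], "grip": -1},
    {"travel": [0.0034, -0.0005, -0.0094], "angular": [0, 0, 0], "grip": -1},
  ],
)

```text
time: 13.22
ee_pos: [0.5093, -0.0401, 0.1605]
tcp_rot: [177.1, 19.9, 162.9]
wrist_force: [-18.2, 2.6, 21.9]
opening: 0.0
grasp_force: 13.3
```

>>> carry_out(
  plan=[
    {"travel": [-0.01, 0.002, 0.03], "angular": [0, 0, 0], "grip": -1},
    {"travel": [-0.04, 0.006, 0.11], "angular": [0, 0, 0], "grip": -1},
    {"travel": [-0.08, 0.012, 0.22], "angular": [0, 0, 0], "grip": 0},
    {"travel": [-0.11, 0.017, 0.32], "angular": [0, 0, 0], "grip": 0.6},
    {"travel": [-0.08, 0.01, 0.42], "angular": [0, 0, 0], "grip": 0.6},
    {"travel": [0.01, -0.003, 0.44], "angular": [0, 0, 0], "grip": 0.6},
    {"travel": [0.01, -0.003, 0.44], "angular": [0, 0, 0], "grip": 0.6},
  ],
)

```text
time: 13.8
ee_pos: [0.5158, -0.0415, 0.2919]
tcp_rot: [177.1, 20.0, 162.8]
wrist_force: [-0.1, 0.3, -1.8]
opening: 0.0606
grasp_force: 0.0
```

```bash
python3 - <<'E'
from h import *
from workcell import cams,monitor
import cv2
o=monitor.get_obs(); ee=o["ee_pos"]; print(ee,o["tcp_rot"])
s=cams.camera("side")["frame"]; np.save("s4.npy",s)
d=cv2.resize(s[125:280,185:345],None,fx=3.7,fy=3.7,interpolation=cv2.INTER_CUBIC)
cv2.imwrite("pics/s4.png",d[:,:,::-1])
B=np.array([.5739,-.0502,.1177]); ax=np.array([-.338,.052,.9397])
for h in (.107,.117): print((proj("side",B+h*ax)+.4-[185,125])*3.7)
print("delta to grasp",(B+.097*ax-ee)/.3)
E
```

```text
[ 0.51576787 -0.04145327  0.29194199] [177.07774078  20.02822863 162.83250639]
[334.22578507 170.89273053]
[338.15255491 160.95757542]
delta to grasp [ 0.08448712 -0.01234245 -0.27697029]
```

View pics/s4.png

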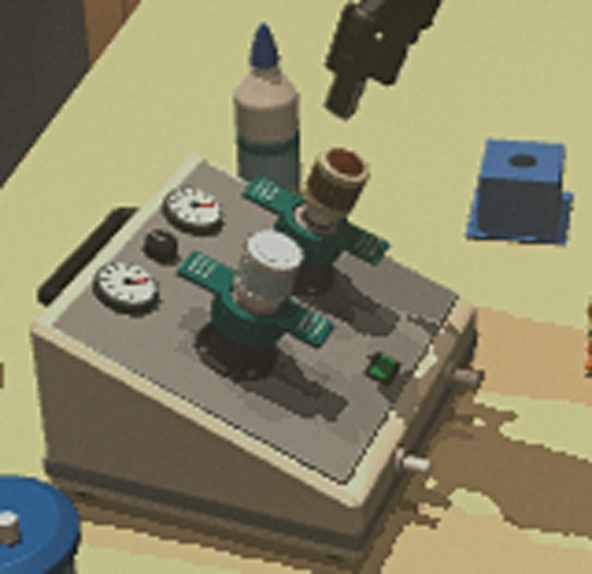

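The brown filter has sprung up: its top is at (342,161), matching the ejected prediction. Now I grasp it.

>>> carry_out(
  plan=[
    {"travel": [0.015, -0.002, -0.05], "angular": [0, 0, 0], "grip": 0.6},
    {"travel": [0.04, -0.006, -0.13], "angular": [0, 0, 0], "grip": 0.6},
    {"travel": [0.065, -0.009, -0.21], "angular": [0, 0, 0], "grip": 0.6},
    {"travel": [0.085, -0.012, -0.275], "angular": [0, 0, 0], "grip": 0.6},
    {"travel": [0.085, -0.012, -0.275], "angular": [0, 0, 0], "grip": -1},
    {"travel": [0.085, -0.012, -0.275], "angular": [0, 0, 0], "grip": -1},
    {"travel": [0.085, -0.012, -0.275], "angular": [0, 0, 0], "grip": -1},
    {"travel": [0.085, -0.012, -0.275], "angular": [0, 0, 0], "grip": -1},
  ],
  grip_force=80,
)

```text
time: 14.52
ee_pos: [0.5374, -0.0448, 0.2082]
tcp_rot: [177.2, 19.8, 162.9]
wrist_force: [-4.3, -1.3, -0.9]
opening: 0.0402
grasp_force: 80.4
```

>>> carry_out(
  plan=[
    {"travel": [-0.011, 0.002, 0.031], "angular": [0, 0, 0], "grip": -1},
    {"travel": [-0.034, 0.005, 0.094], "angular": [0, 0, 0], "grip": -1},
    {"travel": [-0.068, 0.01, 0.188], "angular": [0, 0, 0], "grip": -1},
    {"travel": [-0.101, 0.016, 0.282], "angular": [0, 0, 0], "grip": -1},
    {"travel": [-0.135, 0.021, 0.376], "angular": [0, 0, 0], "grip": -1},
    {"travel": [-0.16, 0.05, 0.5], "angular": [0, 0, 0], "grip": -1},
    {"travel": [-0.16, 0.09, 0.56], "angular": [0, 0, 0], "grip": -1},
    {"travel": [-0.16, 0.09, 0.56], "angular": [0, 0, 0], "grip": -1},
  ],
)

```text
time: 15.18
ee_pos: [0.4902, -0.0165, 0.3823]
tcp_rot: [176.9, 20.3, 162.8]
wrist_force: [1.2, -0.4, -0.2]
opening: 0.0403
grasp_force: 80.9
```

>>> carry_out(
  plan=[
    {"travel": [-0.03, 0.12, 0], "angular": [-0.019, -0.12, 0], "grip": -1},
    {"travel": [-0.06, 0.24, 0], "angular": [-0.038, -0.25, 0], "grip": -1},
    {"travel": [-0.09, 0.36, 0], "angular": [-0.057, -0.37, 0], "grip": -1},
    {"travel": [-0.12, 0.48, 0], "angular": [-0.076, -0.5, 0], "grip": -1},
    {"travel": [-0.15, 0.6, 0], "angular": [-0.095, -0.62, 0], "grip": -1},
    {"travel": [-0.18, 0.72, 0], "angular": [-0.114, -0.75, 0], "grip": -1},
    {"travel": [-0.21, 0.84, 0], "angular": [-0.133, -0.87, 0], "grip": -1},
    {"travel": [-0.24, 0.96, 0], "angular": [-0.152, -0.985, 0], "grip": -1},
  ],
)

```text
time: 15.85
ee_pos: [0.4164, 0.2719, 0.3764]
tcp_rot: [170.8, 48.1, 159.2]
wrist_force: [2.2, -0.1, -2.0]
opening: 0.0398
grasp_force: 80.9
```

>>> carry_out(
  plan=[
    {"travel": [0, 0.12, -0.08], "angular": [0, 0, 0], "grip": -1},
    {"travel": [0, 0.2, -0.18], "angular": [0, 0, 0], "grip": -1},
    {"travel": [0, 0.25, -0.3], "angular": [0, 0, 0], "grip": -1},
    {"travel": [0, 0.25, -0.42], "angular": [0, 0, 0], "grip": -1},
    {"travel": [0, 0.25, -0.54], "angular": [0, 0, 0], "grip": -1},
    {"travel": [0, 0.25, -0.66], "angular": [0, 0, 0], "grip": -1},
    {"travel": [0, 0.25, -0.75], "angular": [0, 0, 0], "grip": -1},
    {"travel": [0, 0.25, -0.75], "angular": [0, 0, 0], "grip": -1},
  ],
)

```text
time: 16.52
ee_pos: [0.4163, 0.343, 0.1434]
tcp_rot: [172.0, 47.8, 160.1]
wrist_force: [-0.4, -1.1, -1.7]
opening: 0.0399
grasp_force: 81.1
```

```bash
python3 - <<'E'
from h import *
from workcell import cams,monitor
import cv2
o=monitor.get_obs(); ee=o["ee_pos"]; print(ee,o["tcp_rot"],R.from_euler('xyz',o["tcp_rot"],degrees=True).as_matrix()[:,2],o["q"].round(1))
s=cams.camera("side")["frame"]; 
d=cv2.resize(s[100:390,140:380],(662,600)[::1] if 0 else (490,592),interpolation=cv2.INTER_CUBIC)
cv2.imwrite("pics/s5.png",d[:,:,::-1])
E
```

```text
[0.41628711 0.34296752 0.14341314] [171.9524953   47.76054862 160.0568669 ] [ 0.73684158 -0.11843561 -0.66561062] [ 60.3 -18.2 -33.2  53.5 -44.3  67.8]
```

View pics/s5.png

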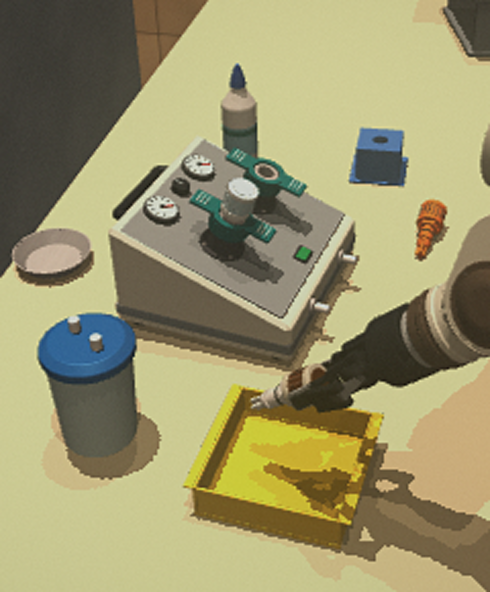

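The filter is held over the tray with the tang to +x, and its shadow falls inside the tray. Lowering it.

>>> carry_out(
  plan=[
    {"travel": [0, 0, -0.06], "angular": [0, 0, 0], "grip": -1},
    {"travel": [0, 0, -0.12], "angular": [0, 0, 0], "grip": -1},
    {"travel": [0, 0, -0.17], "angular": [0, 0, 0], "grip": -1},
    {"travel": [0, 0, -0.21], "angular": [0, 0, 0], "grip": -1},
    {"travel": [0, 0, -0.23], "angular": [0, 0, 0], "grip": -1},
    {"travel": [0, 0, -0.24], "angular": [0, 0, 0], "grip": -1},
    {"travel": [0, 0, -0.24], "angular": [0, 0, 0], "grip": -1},
  ],
)

```text
time: 17.15
ee_pos: [0.4184, 0.3459, 0.0795]
tcp_rot: [171.0, 47.9, 159.3]
wrist_force: [0.5, 0.7, -1.7]
opening: 0.0401
grasp_force: 81.1
```

>>> carry_out(
  plan=[
    {"travel": [0, 0, -0.01], "angular": [0, 0, 0], "grip": -1},
    {"travel": [0, 0, -0.025], "angular": [0, 0, 0], "grip": -1},
    {"travel": [0, 0, -0.025], "angular": [0, 0, 0], "grip": -1},
  ],
)

```text
time: 17.4
ee_pos: [0.4179, 0.3454, 0.0704]
tcp_rot: [171.2, 47.9, 159.4]
wrist_force: [-1.1, -0.7, -1.3]
opening: 0.0403
grasp_force: 81.1
```

>>> carry_out(
  plan=[
    {"travel": [0, 0, 0], "angular": [0, 0, 0], "grip": 0.7},
    {"travel": [0, 0, 0], "angular": [0, 0, 0], "grip": 0.7},
    {"travel": [0, 0, 0], "angular": [0, 0, 0], "grip": 0.7},
    {"travel": [-0.05, 0.008, 0.05], "angular": [0, 0, 0], "grip": 0.7},
    {"travel": [-0.12, 0.02, 0.12], "angular": [0, 0, 0], "grip": 0.7},
    {"travel": [-0.2, 0.03, 0.22], "angular": [0, 0, 0], "grip": 0.7},
    {"travel": [-0.25, 0.04, 0.34], "angular": [0, 0, 0], "grip": 0.7},
    {"travel": [-0.25, 0.04, 0.46], "angular": [0, 0, 0], "grip": 0.7},
  ],
)

```text
time: 18.07
ee_pos: [0.3411, 0.3576, 0.2101]
tcp_rot: [171.3, 47.9, 159.6]
wrist_force: [0.3, 0.6, 0.5]
opening: 0.0727
grasp_force: 0.0
```

>>> carry_out(
  plan=[
    {"travel": [0, 0, 0.1], "angular": [0, 0, 0], "grip": 0.7},
    {"travel": [0, 0, 0.2], "angular": [0, 0, 0], "grip": 0.7},
    {"travel": [0, 0, 0.2], "angular": [0, 0, 0], "grip": 0.7},
    {"travel": [0, 0, 0.2], "angular": [0, 0, 0], "grip": 0.7},
  ],
)

```text
time: 18.4
ee_pos: [0.3432, 0.358, 0.2708]
tcp_rot: [170.9, 47.9, 159.2]
wrist_force: [0.5, 0.0, -0.3]
opening: 0.0726
grasp_force: 0.0
```

```bash
python3 - <<'E'
from workcell import cams,monitor
import cv2
print(monitor.get_obs()["ee_pos"],monitor.get_obs()["wrist_force"])
s=cams.camera("side")["frame"]
cv2.imwrite("pics/s6.png",cv2.resize(s[100:390,140:380],(490,592),interpolation=cv2.INTER_CUBIC)[:,:,::-1])
E
```

```text
[0.34317101 0.35802598 0.27078574] [ 0.54334808  0.04465676 -0.33284777]
```

View pics/s6.png

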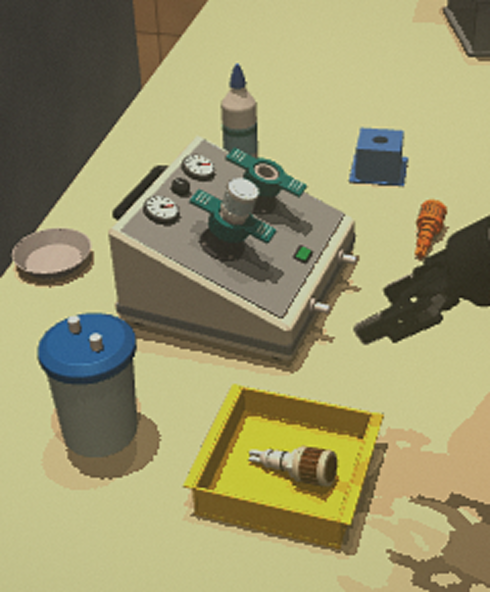

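The brown filter lies in the tray at (295,465), the white one is locked at (240,200), and the gripper is clear of everything.

```bash
python3 -c "
from workcell import ticket
print(ticket.job_done())"
```

```text
the job is handed in; nothing more can be done
None
```

The job is handed in, with no verdict returned: the spare filter is locked in the free dock, the used brown filter is in the yellow tray, and the bottle and canister were not touched.

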